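# Spread a snap ring over a mill axle and hold it at the groove

### The arm

A 6-joint arm with a two-finger parallel gripper is mounted at the origin on the work surface. World frame = base frame: x ahead of the robot, y to its left, z up, the work surface at z = 0. Lengths are in m, angles in rad, forces in N, time in s.
With the tool pointing down it reaches from about 0.3 to 0.775 m from the base axis. Payload 14.6 kg.
Tool frame: the origin (TCP) lies on the centre line of the jaws, within the pads' length; the fingertips stand 14 mm ahead of it and the grasp point (between the pads) lies 5 mm behind it; z points along the fingers, y is the line along which they close (so a half turn about z gives the same grasp; the last joint's range is limited). The gripper opens to 94 mm and grips with 3 to 60 N. Pads are 16 mm wide; open, the fingers measure 119 mm over their backs; the gripper's body (75 mm by 177 mm) begins 78 mm behind the grasp point.
Start: joints at [1.034, 0.3, 1.521, -0, 1.321, -0.067], TCP at [0.249, 0.49, 0.219] pointing down, gripper open.
Joint ranges: [-3.03, 3.03], [-0.79, 2.21], [0.23, 2.52], [-1.04, 4.18], [0, 3.07], [-2.55, 2.55]. Speed limits (rad/s): [2.22, 2.22, 2.57, 3.14, 3.14, 3.14].

### API

Orientations are given as a rotation vector (axis times angle).
In Python, from plant import robot gives the robot as it stands. The module is installed in compiled form; this text tells all that it offers.
- The arm moves only by the tool move_arm, never from a script. Its argument "steps" is a list of rows, each a list of 7 numbers: the shift along the tool's x, y, z in mm, then the turn, a rotation vector about the tool's x, y, z in rad, then the finger opening in mm, from 0 to 94. A call has exactly 10 rows; each row is the pose to reach, as a shift and turn from the pose commanded when the call began, along the tool's axes at that moment; what a row does not reach only later rows make up. A row lasts 1/8 s, in which the tool goes at most 62.5 mm and 10.7 degrees, less where a joint would pass 70% of its speed; a pose out of reach is approached as far as the arm can. A call with a gripper value outside its range is refused whole. The fingers move at their own pace and stop on an object; "newtons" is the grip in N (left out, the last holds). Time passes only in rows, so rows that repeat a pose let the fingers close, or fill a call up. It gives the time, the measured TCP pose, the force, the opening and the grip force at its end, in the units of the state.
- robot.read_state(): the state, without advancing time (a new reading comes with each control period).
- robot.camera(name): name is "scene" or "side" or "wrist"; returns a dict with "frame" (420x560x3 uint8, red, green, blue), "z_map" (420x560 float32, m along the optical axis (not along the pixel's ray), 0 where there is no reading), "mtx" (3x3 intrinsics, pixels), "R" (3x3) and "t" (3): a world point X has camera coordinates R X + t; the wrist camera has in their place "T_tool_cam" (4x4, takes a point from camera to tool coordinates, whose origin is the TCP and whose axes are the flange's). Camera axes: x right, y down, z forward; pixel columns grow to the right and rows downward; lengths in m; the calibration is good to about 2 mm. A picture is of the moment at which its call begins: read the wrist's pose just before it.
- robot.hand_in(): hands the job in; it is judged then, once.
Trained networks look in a picture, given as the dict that the camera call returned (one of the last four; its "shot" number tells which), for a name from the list of things; names that differ only in an ending like _2 or _b are one class to them, and where a whole thing is asked for, a point or a joint stands for the part that bears it (a point fixed in the world has none). Each returns a list of dicts, best first, with "confidence" (0 to 1); they miss things now and then, are a little off and sometimes report something else, mostly with a low value. They report only what shows in the picture. A call takes as long as a camera call. They do not tell look-alikes from the thing itself.
- robot.silhouettes(picture, target): "pixels" (420x560 bool, what is visible of it).
- robot.pinpoint(picture, target): "location" ([x, y, z] in m, in world coordinates, good to about 4 mm: a listed point, or the origin of a listed thing).
The state is a dict: "t": time; "qpos": joint angles; "qvel": joint speeds; "joint_efforts": joint torques, N m; "tcp_pos": TCP position; "tool_rot": TCP orientation; "wrist_force": force on the tool from outside, world axes, zero at the start; "torque": the same for the moment, N m; "grip_width": finger opening in m; "finger_force": force on a finger pad.
Only numpy, scipy, OpenCV 4.12 (cv2) and the standard library are available. Lean on these libraries where they do the work, as an engineer would, in place of code of your own. Each camera call takes 0.05 s, during which the arm holds its last target. There are 200 camera calls.

### The job

Take the snap-ring pliers out of their stand, put their two pins into the eyes of the snap ring on the wooden nest, squeeze the handles fully to spread the ring and lift it off, without touching the ring with the fingers. Slide the spread ring down over the axle stub of the big brass wheel until it is level with the middle of the groove and centred round it, level and clear of the axle and the wheel. Finish there, still holding the pliers squeezed and the ring spread (do not let go), with the other things on the bench left alone.

Things in the scene. Friction and masses are not known exactly. Their poses are not given: they have to be found in the camera images.
- pliers: Parallel-action snap-ring pliers, 162 mm tall, 150 g, upright in the stand, pins down; alike after half a turn about z. Origin: midway between the pins' lower ends; z up to the handles; handles and pins slide along y. Slim jaws go up to 92 mm, with a guide frame 26 mm (x) by 54 mm (y) from 58 to 87 mm; crossing bars up to 100 mm. The arms cross: squeezing each handle 1 mm drives each pin 1 mm outward.
- pliers_grip (a point): On the pliers' axis 135 mm above the pin ends, midway between the two flat red handles (18 mm in x, 8 mm thick in y, 104 to 162 mm above the pin ends): a good grasp height, axes as pliers. Over both outer faces: 60 mm free, 29 mm fully squeezed (firm stop).
- plier_a (a joint): Travel of each pliers arm, m: 0 free, 0.0155 fully squeezed. A spring pushes each handle out with about 6 N free, 8 N squeezed, and the ring adds up to about 8 N: closed on lightly, to 55 mm over the handles, the spring alone keeps the pliers in the grip and the pins stand 18 mm apart, as the closed eyes do.
- pin_a (a point): Centre of the lower end of one pin. Pins are round, 4 mm thick, 6 mm long below the jaw's flat shoulder (10 mm in x, 8 mm in y), splayed outward 8 degrees towards the end so that the loaded ring cannot slip off; at y = +6.5 mm of the pliers when free, +22 mm squeezed.
- pin_b (a point): The same on the other pin, at y = -6.5 mm free, -22 mm squeezed.
- stand: Fixed dark wooden block 56 x 72 x 66 mm with a pocket from the top, 14 mm in x and 32 mm in y, which holds the jaws of the pliers; the guide frame rests on its top, so lift the pliers straight up by over 60 mm. Origin under its centre.
- ring: Dark steel external snap ring, 3 mm thick, 20 g, flat on the nest. Origin: centre of its underside when closed; z up, +x to the gap. Inner radius 15.5 mm, outer 20.5 mm; closed it does not pass the axle, fully spread it passes a shaft of about 18 mm radius. It bends at the back (x = -18 mm), where this body is; spreading it on pins draws it about 3 mm towards +x.
- eye_left (a point): Centre, at the top face, of the 7 mm square through eye at x = 25 mm, y = +9 mm of the closed ring, in a lug 12 mm (x) by 14 mm (y); it swings out with that half.
- eye_right (a point): The same eye in the other lug, at y = -9 mm.
- ring_middle (a point): Middle of the spread ring's opening at half its thickness (3 mm towards the gap and 1.5 mm up from the ring's origin), axes as the ring. The axle's axis should pass through it.
- ring_left (a joint): Swing of each half of the ring, rad: 0 closed, about 0.25 when spread fully by the pliers; a spring closes it. Carried on the pins, the ring hangs some 5 degrees lower at its back.
- nest: Fixed wooden block 70 x 80 mm, top 14 mm above the bench, with a slot 9 mm wide and 8 mm deep along y under the ring's eyes (centred at x = 17 mm), giving the pins room, and a 3 mm high, 18 mm wide button inside the ring. Origin under its centre.
- gear_plate: Fixed blue plate 150 x 110 x 12 mm on the bench with a brass toothed wheel of 42 mm radius (top at 28 mm), a collar of 24 mm radius (top at 33 mm) and an upright steel axle stub of 16 mm radius, top at 60 mm with a 3 mm chamfer. A pinion of 15 mm radius stands 58 mm from the axle towards +x, its spindle up to 34 mm. Origin on the axle's axis at bench level.
- groove (a point): Centre of the axle's groove, on the axle's axis 40 mm above the bench. The groove spans 36 to 44 mm, radius 14.5 mm. Axes as the plate.
There are look-alikes about, which are no part of the job. There is more than one size of the gear_plate; the job needs the largest.

How it is judged:
By the outcome, as a careful person would: the job done as asked, in the order asked, and still so for the second after the job is handed in, while the arm keeps its last pose, push and grip.
It also fails if it takes over 54 s, if anything falls off the work surface, if the arm or the gripper's body presses on something with over 40 N, if the wrist force passes 120 N, or if a joint passes its speed limit or range.

## Working session

There is one attempt and no reset: what is moved stays moved. The work goes in short steps, Python scripts to look and compute and a tool call to move; the robot and the scene stay as the last step left them, time stands still between calls to the robot, and variables do not carry over. Pictures are saved under pics/ and viewed, at most 13 in all, crops included, and the job is handed in when it is done.

Besides the shell and the picture viewer there is one more tool, called after "Call:" as a command line: name --pt "numbers of a row" for each row, then --argument value for the rest. move_arm: Moves the arm, as the interface text tells. Its arguments: {"type":"object","properties":{"steps":{"type":"array","items":{"type":"array","items":{"type":"number"}}},"newtons":{"type":"number"}},"required":["steps"]}

```bash
mkdir -p pics; cat > h.py <<'E'
import numpy as np, cv2
from plant import robot
from scipy.spatial.transform import Rotation as Ro
def snap(n,name=None):
    s=robot.read_state(); c=robot.camera(n)
    if name: cv2.imwrite('pics/'+name+'.png',c['frame'][:,:,::-1])
    if n=='wrist':
        Rt=Ro.from_rotvec(s['tool_rot']).as_matrix(); T=c['T_tool_cam']
        Rw=Rt@T[:3,:3]; tw=Rt@T[:3,3]+s['tcp_pos']
        c['Rw'],c['tw']=Rw,tw
    else:
        c['Rw']=c['R'].T; c['tw']=-c['R'].T@c['t']
    return c
def cloud(c):
    z=c['z_map']; v,u=np.mgrid[:420,:560]; K=c['mtx']
    P=np.stack([(u-K[0,2])/K[0,0]*z,(v-K[1,2])/K[1,1]*z,z],-1)
    W=P@c['Rw'].T+c['tw']; W[z==0]=np.nan
    return W
def proj(c,X):
    p=(np.atleast_2d(X)-c['tw'])@c['Rw']; q=p@c['mtx'].T; return q[:,:2]/q[:,2:]
E
python3 - <<'E'
from h import *
s=robot.read_state(); print({k:np.round(v,3) for k,v in s.items()})
ims=[]
for n in ['scene','side']:
    c=snap(n,n+'1'); ims.append(c['frame'])
    print(n,np.round(c['tw'],3))
    for t in ['pliers','pliers_grip','pin_a','stand','ring','eye_left','eye_right','ring_middle','nest','gear_plate','groove']:
        print(t,[(np.round(d['location'],3).tolist(),round(d['confidence'],2)) for d in robot.pinpoint(c,t)])
E
```

```text
{'t': np.float64(0.0), 'qpos': array([ 1.034,  0.3  ,  1.522,  0.   ,  1.321, -0.067]), 'qvel': array([-0.001,  0.001, -0.001, -0.   ,  0.001,  0.   ]), 'joint_efforts': array([ 1.0000e-03, -5.3180e+01, -3.5274e+01,  7.1000e-02,  2.4000e-02,
       -0.0000e+00]), 'tcp_pos': array([0.249, 0.49 , 0.219]), 'tool_rot': array([-7.310e-01, -3.055e+00,  2.000e-03]), 'wrist_force': array([-0.352,  0.715, -0.245]), 'torque': array([-0.01 ,  0.033, -0.011]), 'finger_force': np.float64(0.0), 'grip_width': np.float64(0.094)}
scene [0.829 0.661 0.527]
pliers []
pliers_grip [([0.484, -0.213, 0.144], 0.59)]
pin_a []
stand [([0.483, -0.216, -0.0], 0.76)]
ring [([0.543, 0.021, 0.014], 0.52)]
eye_left [([0.566, 0.032, 0.015], 0.65)]
eye_right [([0.572, 0.012, 0.012], 0.51)]
ring_middle [([0.547, 0.025, 0.015], 0.44)]
nest [([0.549, 0.022, 0.001], 0.73)]
gear_plate [([0.46, 0.21, -0.002], 0.71), ([0.487, 0.395, 0.0], 0.7), ([0.279, 0.242, 0.003], 0.55)]
groove [([0.486, 0.392, 0.032], 0.55)]
side [-0.052 -0.516  1.009]
pliers [([0.481, -0.213, 0.007], 0.63), ([0.55, 0.024, 0.001], 0.33)]
pliers_grip [([0.486, -0.209, 0.141], 0.59)]
pin_a []
stand [([0.482, -0.216, -0.0], 0.81)]
ring [([0.463, 0.209, -0.003], 0.72), ([0.546, 0.022, 0.019], 0.51), ([0.552, 0.021, 0.001], 0.38), ([0.461, 0.21, 0.035], 0.25), ([0.567, 0.032, 0.02], 0.21)]
eye_left [([0.564, 0.028, 0.021], 0.6)]
eye_right [([0.571, 0.015, 0.014], 0.43), ([0.566, 0.032, 0.021], 0.16)]
ring_middle [([0.546, 0.022, 0.014], 0.72)]
nest [([0.552, 0.024, 0.0], 0.71)]
gear_plate [([0.278, 0.243, -0.0], 0.81), ([0.489, 0.393, -0.0], 0.68)]
groove [([0.272, 0.247, 0.026], 0.93), ([0.487, 0.396, 0.028], 0.79), ([0.461, 0.21, 0.04], 0.63)]
```

View pics/scene1.png

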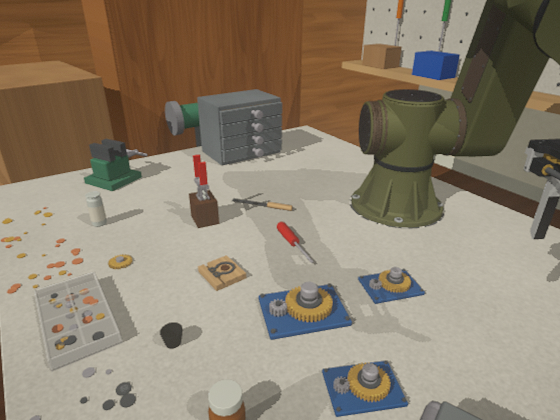

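View pics/side1.png

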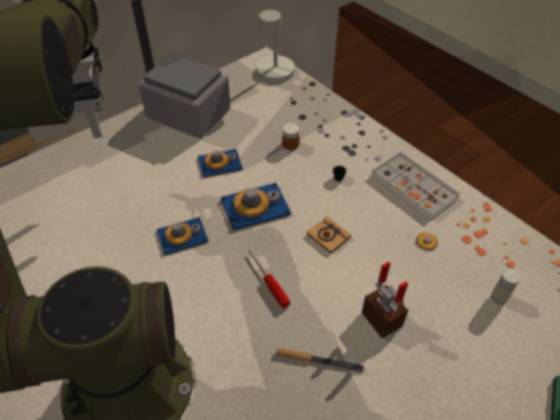

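The largest plate is at about (305,305) in scene and (255,205) in side, i.e. near (0.46, 0.21). The nest is at (222,270) / (330,235) and the pliers at (202,190) / (385,300).

```bash
cat >> h.py <<'E'
def go(pos,yaw=None,Rt=None):
    """shift(mm)+turn in tool axes to world pose; yaw = world angle of tool y axis"""
    s=robot.read_state(); R0=Ro.from_rotvec(s['tool_rot'])
    if Rt is None:
        y=np.array([np.cos(yaw),np.sin(yaw),0]); z=np.array([0,0,-1.]); Rt=Ro.from_matrix(np.stack([np.cross(y,z),y,z],1))
    d=R0.inv().apply(np.array(pos)-s['tcp_pos'])*1000
    w=(R0.inv()*Rt).as_rotvec()
    return np.round(d,1).tolist(),np.round(w,4).tolist()
def st():
    s=robot.read_state(); R=Ro.from_rotvec(s['tool_rot']).as_matrix()
    print('t',round(float(s['t']),2),'tcp',np.round(s['tcp_pos'],4),'yawY',round(float(np.degrees(np.arctan2(R[1,1],R[0,1]))),2),'z',np.round(R[:,2],4),'F',np.round(s['wrist_force'],1),'T',np.round(s['torque'],2),'w',round(float(s['grip_width'])*1000,2),'f',round(float(s['finger_force']),1),'q',np.round(s['qpos'],2))
E
python3 - <<'E'
from h import *
st()
for n in ['scene','side']:
    c=snap(n); W=cloud(c); f=c['frame'].astype(int)
    m=(f[...,0]>110)&(f[...,1]<60)&(f[...,2]<70)&(np.hypot(W[...,0]-.484,W[...,1]+.213)<.08)&(W[...,2]>.09)
    P=W[m]; print(n,len(P)); 
    xy=P[:,:2].astype(np.float32); _,l,cc=cv2.kmeans(xy,2,None,(3,50,1e-5),5,cv2.KMEANS_PP_CENTERS); print(cc,P[:,2].max(), np.degrees(np.arctan2(*(cc[1]-cc[0])[::-1])))
    z=P[:,2]>.14; print(P[z].min(0),P[z].max(0))
c=snap('wrist'); print(np.round(c['T_tool_cam'],3),c['mtx'])
for yaw in np.radians([-30,0,30,60,90]): print(go([.46,.21,.33],yaw))
E
```

```text
t 1.2 tcp [0.249  0.4904 0.2194] yawY 63.08 z [ 0. -0. -1.] F [ 0.2  0.2 -0.2] T [-0.03  0.01 -0.04] w 93.52 f 0.0 q [ 1.03  0.3   1.52 -0.    1.32 -0.07]
scene 242
[[ 0.48871487 -0.18303128]
 [ 0.48131382 -0.23452199]] 0.17094490144060687 -98.17942
[ 0.4729474  -0.239046    0.14010436] [ 0.49520053 -0.17924485  0.1709449 ]
side 40
[[ 0.47680226 -0.24064112]
 [ 0.48516795 -0.1895064 ]] 0.17283832656374853 80.708664
[ 0.46962801 -0.24316937  0.16362743] [ 0.49157822 -0.18589818  0.17283833]
[[-0.001 -0.958 -0.286  0.084]
 [ 1.    -0.001  0.    -0.001]
 [-0.    -0.286  0.958 -0.165]
 [ 0.     0.     0.     1.   ]] [[294.72028224   0.         279.09684056]
 [  0.         294.72028224 208.74807551]
 [  0.           0.           1.        ]]
([-315.1, -154.5, -110.6], [-0.0, -0.0, 1.6246])
([-315.1, -154.5, -110.6], [-0.0, -0.0, 1.101])
([-315.1, -154.5, -110.6], [-0.0, -0.0, 0.5774])
([-315.1, -154.5, -110.6], [0.0, -0.0, 0.0538])
([-315.1, -154.5, -110.6], [0.0, -0.0, -0.4698])
```

Call:
move_arm --pt "-40 -20 0 0 0 -0.03 94" --pt "-80 -40 0 0 0 -0.07 94" --pt "-120 -60 0 0 0 -0.11 94" --pt "-160 -80 0 0 0 -0.15 94" --pt "-205 -100 0 0 0 -0.19 94" --pt "-250 -122 0 0 0 -0.23 94" --pt "-290 -142 0 0 0 -0.27 94" --pt "-315 -154 0 0 0 -0.3 94" --pt "-315 -154 0 0 0 -0.3 94" --pt "-315 -154 0 0 0 -0.3 94"

```text
t: 2.6
tcp_pos: [0.4598, 0.211, 0.2194]
tool_rot: [-0.267, -3.13, -0.0]
wrist_force: [0.2, 0.7, 0.3]
grip_width: 0.0938
finger_force: 0.0
```

```bash
cat > gear.py <<'E'
from h import *
from scipy.optimize import least_squares
def fitc(P):
    r=least_squares(lambda p:np.hypot(P[:,0]-p[0],P[:,1]-p[1])-p[2],[*np.median(P[:,:2],0),.016],loss='soft_l1',f_scale=.0007); return r.x
E
python3 - <<'E'
from gear import *
st(); c=snap('wrist','w1'); W=cloud(c)
z=W[...,2]; near=np.hypot(W[...,0]-.46,W[...,1]-.21)<.08
for lo,hi in [(.055,.066),(.045,.055),(.03,.036),(.024,.031)]:
    m=near&(z>lo)&(z<hi); P=W[m]; print(lo,len(P),P.mean(0) if len(P) else 0, np.median(P[:,2]))
    if len(P):
        # minEnclosingCircle of top mask
        (cx,cy),r=cv2.minEnclosingCircle((P[:,:2]*1000).astype(np.float32)); print('  enc',cx,cy,r)
for t in ['groove','gear_plate']:
    print(t,[(np.round(d['location'],4).tolist(),round(d['confidence'],2)) for d in robot.pinpoint(c,t)])
f=c['frame'].astype(int)
b=near|(np.hypot(W[...,0]-.46,W[...,1]-.21)<.13); m=b&(f[...,2]>f[...,0]+40)&(z>.005)&(z<.02)
r=cv2.minAreaRect((W[m][:,:2]*1000).astype(np.float32)); print('plate',r, np.median(z[m]))
print(go([.548,.022,.2],np.radians(90)))
E
```

```text
t 2.6 tcp [0.4598 0.211  0.2194] yawY 80.25 z [-2.e-04  1.e-04 -1.e+00] F [0.2 0.7 0.3] T [-0.01 -0.04  0.01] w 93.78 f 0.0 q [ 0.36  0.2   1.64  0.    1.3  -1.04]
0.055 566 [0.46298966 0.21031707 0.05946018] 0.059667337297479806
  enc 464.03680419921875 210.1335906982422 15.982653617858887
0.045 45 [0.45124563 0.21194411 0.05062752] 0.05012693797593515
  enc 457.96844482421875 211.16441345214844 14.614253044128418
0.03 589 [0.46289171 0.20927485 0.03308415] 0.03305061019826727
  enc 481.06695556640625 214.36224365234375 48.6825065612793
0.024 2478 [0.46914087 0.20792752 0.02790872] 0.027949593167149844
  enc 478.2080078125 204.2060089111328 58.403987884521484
groove [([0.4888, 0.3876, 0.0281], 0.81)]
gear_plate [([0.4631, 0.2096, 0.0012], 0.65), ([0.4958, 0.3865, -0.0019], 0.64), ([0.2791, 0.2448, -0.0002], 0.57)]
plate ((440.2376708984375, 217.85733032226562), (106.08930206298828, 216.96563720703125), 69.66194152832031) 0.011840968425984255
([-118.9, -171.7, 19.5], [0.0001, 0.0, -0.1688])
```

View pics/w1.png

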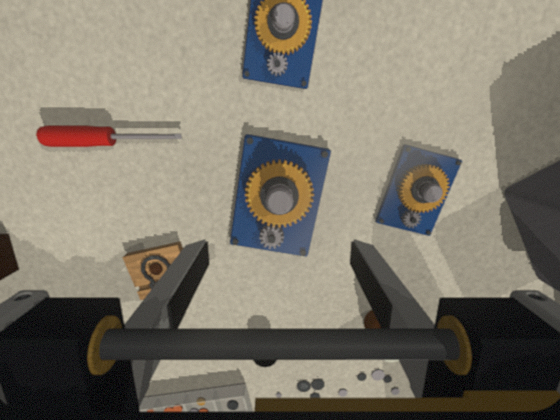

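The largest plate is in the middle at (280,195) with its pinion at (270,238), towards +x. The nest with the ring is at (155,268).

Call:
move_arm --pt "-20 -28 3 0 0 -0.03 94" --pt "-40 -57 8 0 0 -0.06 94" --pt "-60 -86 12 0 0 -0.09 94" --pt "-80 -115 16 0 0 -0.12 94" --pt "-100 -144 20 0 0 -0.15 94" --pt "-119 -172 20 0 0 -0.17 94" --pt "-119 -172 20 0 0 -0.17 94" --pt "-119 -172 20 0 0 -0.17 94" --pt "-119 -172 20 0 0 -0.17 94" --pt "-119 -172 20 0 0 -0.17 94"

```text
t: 4.0
tcp_pos: [0.5482, 0.0216, 0.1996]
tool_rot: [-0.002, 3.141, 0.0]
wrist_force: [0.6, 0.2, 0.3]
grip_width: 0.094
finger_force: 0.0
```

```bash
python3 - <<'E'
from gear import *
st(); c=snap('wrist'); W=cloud(c); f=c['frame']
for t in ['ring','eye_left','eye_right','ring_middle','nest']:
    print(t,[(np.round(d['location'],4).tolist(),round(d['confidence'],2)) for d in robot.pinpoint(c,t)])
z=W[...,2]; m=(np.hypot(W[...,0]-.549,W[...,1]-.022)<.065)&(z>.008)
r=cv2.minAreaRect((W[m][:,:2]*1000).astype(np.float32)); print('nest',r,np.median(z[m]))
u=proj(c,[.549,.022,.016])[0].astype(int); print(u)
cv2.imwrite('pics/w2.png',cv2.resize(f[u[1]-65:u[1]+65,u[0]-85:u[0]+85,::-1],None,fx=4.5,fy=4.5,interpolation=cv2.INTER_CUBIC)); print('crop origin',u-[85,65])
for yaw in (80.5,): print(go([.484,-.212,.25],np.radians(yaw)))
E
```

```text
t 4.0 tcp [0.5482 0.0216 0.1996] yawY 90.07 z [ 2.e-04  0.e+00 -1.e+00] F [0.6 0.2 0.3] T [ 0.01  0.04 -0.02] w 93.96 f 0.0 q [-0.03  0.31  1.55  0.    1.28 -1.6 ]
ring [([0.5437, 0.02, 0.0108], 0.55)]
eye_left [([0.5662, 0.033, 0.0162], 0.77), ([0.481, -0.2122, -0.0008], 0.27)]
eye_right [([0.5677, 0.0155, 0.0168], 0.78)]
ring_middle [([0.5444, 0.0227, 0.0131], 0.98)]
nest []
nest ((549.6611938476562, 21.441181182861328), (73.58193969726562, 125.68266296386719), 0.5013996362686157) 0.3000558615317771
[279 193]
crop origin [194 128]
([64.4, -232.9, -50.6], [0.0, -0.0, 0.1661])
```

View pics/w2.png

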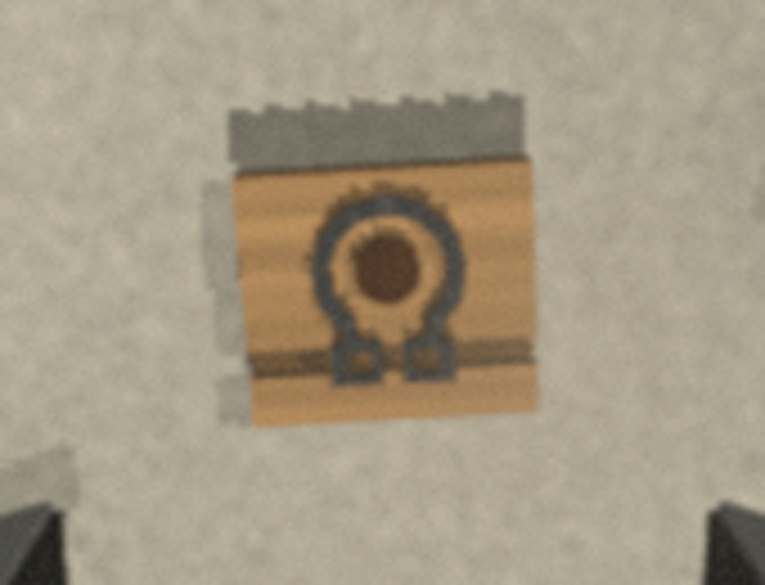

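The crop shows the nest nearly aligned with the tool, with the ring eyes at crop (362,358) and (429,358) and the gap pointing down in the image (world +x).

```bash
cat > ring.py <<'E'
from gear import *
def ray(c,u,v,z):
    d=c['Rw']@np.linalg.solve(c['mtx'],[u,v,1.]); return c['tw']+d*(z-c['tw'][2])/d[2]
E
python3 - <<'E'
from ring import *
c=snap('wrist'); W=cloud(c); z=W[...,2]
a=ray(c,194+361.5/4.5,128+358/4.5,.017);b=ray(c,194+428.5/4.5,128+358/4.5,.017); print('eyes',a,b,(a+b)/2,np.degrees(np.arctan2(*(b-a)[1::-1])),np.linalg.norm(a-b))
m=(np.hypot(W[...,0]-.549,W[...,1]-.022)<.065)&(z>.009)&(z<.022)
r=cv2.minAreaRect((W[m][:,:2]*1000).astype(np.float32)); print('nest',r,np.median(z[m]))
hsv=cv2.cvtColor(c['frame'],cv2.COLOR_RGB2HSV)
b=ray(c,194+386/4.5,128+270/4.5,.017); print('button',b)
# wood top via color
w=(hsv[...,1]>90)&(np.hypot(W[...,0]-.549,W[...,1]-.022)<.065); 
vv,uu=np.nonzero(w); P=np.array([ray(c,x,y,.014)[:2] for x,y in zip(uu,vv)])*1000
print('color',cv2.minAreaRect(P.astype(np.float32)))
E
```

```text
eyes [0.56674124 0.01465018 0.017     ] [0.56675065 0.03296388 0.017     ] [0.56674594 0.02380703 0.017     ] 89.97056231367755 0.018313700711832914
nest ((549.9873046875, 22.713062286376953), (70.63935852050781, 80.03016662597656), 3.328852653503418) 0.01415864403050715
button [0.54215699 0.02134049 0.017     ]
color ((714.0464477539062, 21.6817626953125), (881.9541015625, 403.13824462890625), 89.94884490966797)
```

Call:
move_arm --pt "8 -29 -10 0 0 0.02 94" --pt "16 -58 -20 0 0 0.04 94" --pt "24 -87 -30 0 0 0.06 94" --pt "32 -116 -40 0 0 0.08 94" --pt "40 -145 -50 0 0 0.1 94" --pt "48 -174 -51 0 0 0.12 94" --pt "56 -203 -51 0 0 0.15 94" --pt "64 -233 -51 0 0 0.166 94" --pt "64 -233 -51 0 0 0.166 94" --pt "64 -233 -51 0 0 0.166 94"

```text
t: 5.6
tcp_pos: [0.4845, -0.2117, 0.2504]
tool_rot: [-0.26, -3.131, -0.0]
wrist_force: [-0.5, -0.5, -0.6]
grip_width: 0.0939
finger_force: 0.0
```

```bash
python3 - <<'E'
from ring import *
st(); c=snap('wrist','w3'); W=cloud(c); f=c['frame'].astype(int)
m=(f[...,0]>110)&(f[...,1]<70)&(f[...,2]<70)&(np.hypot(W[...,0]-.484,W[...,1]+.213)<.08)
P=W[m]; top=P[P[:,2]>np.percentile(P[:,2],95)-.006]; print(len(P),len(top),np.median(top[:,2]))
xy=top[:,:2].astype(np.float32); _,l,cc=cv2.kmeans(xy,2,None,(3,50,1e-5),5,cv2.KMEANS_PP_CENTERS)
for k in (0,1):
    print(cc[k], cv2.minAreaRect(xy[l[:,0]==k]*1000))
print('mid',cc.mean(0),np.degrees(np.arctan2(*(cc[1]-cc[0])[::-1])),np.linalg.norm(cc[1]-cc[0]))
z=W[...,2]; s=(np.hypot(W[...,0]-.484,W[...,1]+.213)<.06)&(abs(z-.066)<.003); print('stand',cv2.minAreaRect((W[s][:,:2]*1000).astype(np.float32)))
for t in ['pliers_grip','stand','pliers']:
    print(t,[(np.round(d['location'],4).tolist(),round(d['confidence'],2)) for d in robot.pinpoint(c,t)])
E
```

```text
t 5.6 tcp [ 0.4845 -0.2117  0.2504] yawY 80.51 z [-0.e+00  2.e-04 -1.e+00] F [-0.5 -0.5 -0.6] T [ 0.04 -0.03  0.03] w 93.92 f 0.0 q [-0.48  0.23  1.54  0.    1.38 -1.89]
164 162 0.16985866942920802
[ 0.47836405 -0.23817253] ((478.4490051269531, -238.1785125732422), (7.893735408782959, 16.184656143188477), 83.08872985839844)
[ 0.4814694  -0.18954436] ((481.8840637207031, -189.2412109375), (2.4410834312438965, 6.995909214019775), 76.93231201171875)
mid [ 0.47991672 -0.21385846] 86.346115 0.048727218
stand ((482.9893798828125, -212.62109375), (72.06915283203125, 56.295555114746094), 81.07738494873047)
pliers_grip [([0.4834, -0.2137, 0.1461], 0.8)]
stand [([0.4808, -0.2084, -0.0025], 0.68)]
pliers [([0.4825, -0.2123, 0.0072], 0.77), ([0.5432, 0.0215, 0.0133], 0.62), ([0.5444, 0.0213, 0.0192], 0.49)]
```

View pics/w3.png

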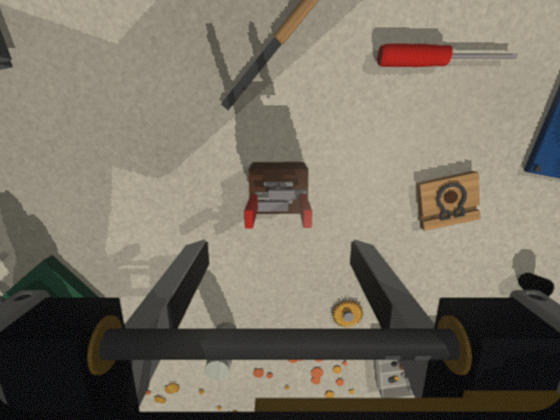

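The pliers stand upright at (278,205), red handles at (250,217) and (307,217), parallel to the finger line. The ring stays at (452,205).

```bash
python3 - <<'E'
from ring import *
print(go([.483,-.2126,.138],np.radians(81)))
E
```

```text
([1.5, -1.4, 112.5], [0.0, 0.0001, -0.0076])
```

Call:
move_arm --pt "1.5 -1.4 15 0 0 -0.008 94" --pt "1.5 -1.4 32 0 0 -0.008 94" --pt "1.5 -1.4 50 0 0 -0.008 94" --pt "1.5 -1.4 68 0 0 -0.008 90" --pt "1.5 -1.4 86 0 0 -0.008 85" --pt "1.5 -1.4 102 0 0 -0.008 80" --pt "1.5 -1.4 112.5 0 0 -0.008 75" --pt "1.5 -1.4 112.5 0 0 -0.008 66" --pt "1.5 -1.4 112.5 0 0 -0.008 60" --pt "1.5 -1.4 112.5 0 0 -0.008 55" --newtons 40

```text
t: 7.05
tcp_pos: [0.4829, -0.2134, 0.1385]
tool_rot: [0.248, 3.131, -0.001]
wrist_force: [0.4, 0.3, 0.8]
grip_width: 0.056
finger_force: 6.3
```

```bash
python3 - <<'E'
from ring import *
st()
E
```

```text
t 7.05 tcp [ 0.4829 -0.2134  0.1385] yawY 80.96 z [ 8.e-04 -4.e-04 -1.e+00] F [0.4 0.3 0.8] T [ 0.11 -0.04  0.04] w 55.96 f 6.3 q [-0.49  0.33  1.68  0.    1.13 -1.9 ]
```

Call:
move_arm --pt "0 0 0 0 0 0 55" --pt "0 0 -5 0 0 0 55" --pt "0 0 -15 0 0 0 55" --pt "0 0 -28 0 0 0 55" --pt "0 0 -42 0 0 0 55" --pt "0 0 -58 0 0 0 55" --pt "0 0 -74 0 0 0 55" --pt "0 0 -86 0 0 0 55" --pt "0 0 -92 0 0 0 55" --pt "0 0 -92 0 0 0 55"

```text
t: 8.3
tcp_pos: [0.4827, -0.2133, 0.2301]
tool_rot: [0.248, 3.132, -0.0]
wrist_force: [-0.9, 0.3, -0.8]
grip_width: 0.0551
finger_force: 6.3
```

```bash
python3 - <<'E'
from ring import *
st(); c=snap('wrist'); print(go([.567,.0237,.24],np.radians(93)))
for t in ['pliers_grip','pin_a','pin_b','pliers']:
    print(t,[(np.round(d['location'],4).tolist(),round(d['confidence'],2)) for d in robot.pinpoint(c,t)])
E
```

```text
t 8.3 tcp [ 0.4827 -0.2133  0.2301] yawY 80.96 z [ 2.e-04 -1.e-04 -1.e+00] F [-0.9  0.3 -0.8] T [0.06 0.05 0.03] w 55.14 f 6.3 q [-0.49  0.24  1.57  0.    1.33 -1.9 ]
([-46.1, 247.3, -10.3], [0.0002, -0.0003, -0.2102])
pliers_grip [([0.4848, -0.2109, 0.2358], 0.76)]
pin_a [([0.4858, -0.2021, 0.0996], 0.75), ([0.4782, -0.2215, 0.1007], 0.66)]
pin_b [([0.4858, -0.2021, 0.0996], 0.75), ([0.4782, -0.2215, 0.1007], 0.66)]
pliers [([0.4862, -0.2141, 0.0989], 0.75)]
```

Call:
move_arm --pt "-5 30 0 0 0 -0.02 55" --pt "-10 60 0 0 0 -0.05 55" --pt "-16 90 0 0 0 -0.08 55" --pt "-22 120 0 0 0 -0.11 55" --pt "-28 150 0 0 0 -0.14 55" --pt "-34 180 5 0 0 -0.17 55" --pt "-40 210 15 0 0 -0.2 55" --pt "-44 235 30 0 0 -0.21 55" --pt "-46 247.3 45 0 0 -0.21 55" --pt "-46 247.3 50 0 0 -0.21 55"

```text
t: 9.8
tcp_pos: [0.5666, 0.0239, 0.1786]
tool_rot: [0.083, -3.139, -0.0]
wrist_force: [-0.0, -0.4, -1.4]
grip_width: 0.055
finger_force: 6.3
```

```bash
python3 - <<'E'
from ring import *
st(); c=snap('wrist'); f=c['frame']
for t in ['pin_a','eye_left','eye_right','ring_middle','nest','pliers']:
    print(t,[(np.round(d['location'],4).tolist(),round(d['confidence'],2)) for d in robot.pinpoint(c,t)])
u=proj(c,[.56,.023,.03])[0].astype(int); u=u-[60,45]; print(u)
cv2.imwrite('pics/w4.png',cv2.resize(f[u[1]:u[1]+90,u[0]:u[0]+120,::-1],None,fx=6.5,fy=6.5,interpolation=cv2.INTER_CUBIC))
E
```

```text
t 9.8 tcp [0.5666 0.0239 0.1786] yawY 93.02 z [-0.0019 -0.     -1.    ] F [-0.  -0.4 -1.4] T [ 0.04  0.04 -0.02] w 54.98 f 6.3 q [-0.02  0.37  1.52 -0.    1.25 -1.65]
pin_a [([0.5669, 0.0366, 0.0516], 0.85), ([0.5646, 0.0174, 0.0494], 0.8)]
eye_left [([0.5631, 0.0309, 0.019], 0.65)]
eye_right [([0.5672, 0.0116, 0.0186], 0.66)]
ring_middle [([0.5448, 0.0248, 0.0169], 0.88)]
nest [([0.5488, 0.0226, 0.005], 0.75)]
pliers [([0.5632, 0.0236, 0.0471], 0.97), ([0.5667, 0.0235, 0.1829], 0.68)]
[218 149]
```

View pics/w4.png

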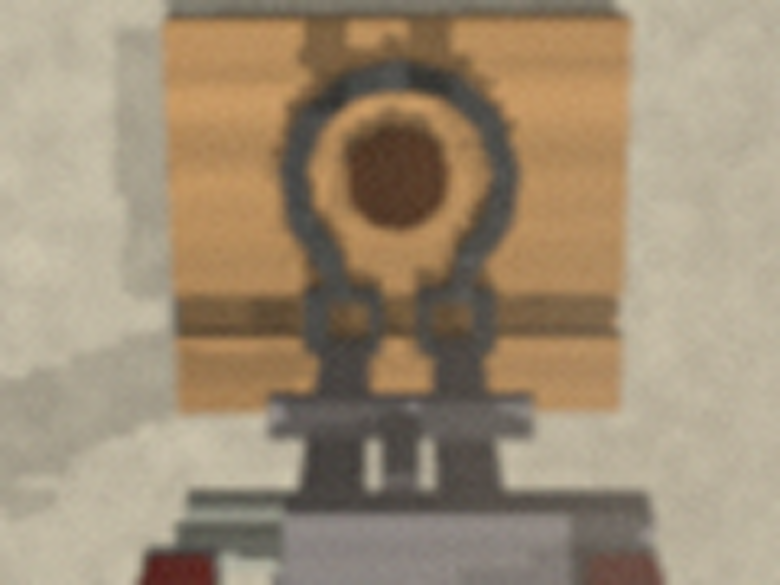

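The eyes are at crop (351,317) and (455,317), and the jaws (344 and 462) are centred on the same column, 403, just before reaching the eyes.

```bash
python3 - <<'E'
from ring import *
c=snap('wrist'); o=np.array([218,149])
th=np.radians(3.0); ex=np.array([np.cos(th),np.sin(th),0]); ey=np.array([-ex[1],ex[0],0])
B=np.array([.5666,.0239,.1786-.130])
for n,P in dict(pin=B+9*1e-3*ey,pinb=B-9e-3*ey,sh=B+[0,0,.006]+9e-3*ey,shf=B+[0,0,.006]+9e-3*ey-.005*ex).items(): print(n,(proj(c,P)[0]-o+.5)*6.5)
for r in (351,455): print('eye',ray(c,r/6.5+218-.5,317/6.5+149-.5,.017))
g=cv2.cvtColor(c['frame'],cv2.COLOR_RGB2GRAY)
print(g[192:208,218+44:218+80:1])
E
```

```text
pin [463.78217666 359.29319446]
pinb [352.07131594 359.46655065]
sh [464.99318112 369.57953886]
shf [465.25169914 339.04322354]
eye [0.56820741 0.01401476 0.017     ]
eye [0.56727305 0.03240902 0.017     ]
[[136 134 124 102  79  69  71  81  82  78  76  73  74  73  81 108 135 138
  132 127 108  84  75  77  76  77  77  81  76  78  77  82 100 128 139 136]
 [113 109 102  89  76  71  75  75  83  79  77  76  77  70  75  89 105 112
  104 102  91  78  73  74  76  75  78  81  79  77  78  79  90 109 116 119]
 [ 86  86  94  85  76  72  81  80  77  79  80  83  85  75  73  85  86  95
   95  91  84  78  71  79  80  79  85  89  81  79  77  82  85  97 101 105]
 [ 81  87  94  85  80  77  79  77  78  82  88  92  93  87  78  78  87  95
   97  95  89  75  77  79  81  83  93  95  88  81  77  85  89  95 104  98]
 [ 77  88  97  86  78  81  77  79  81  84  89  98  93  87  77  79  85  89
   97  93  90  80  79  84  83  87  90 101  92  82  81  87  89 100  99 103]
 [ 81  84  94  86  74  78  77  77  81  81  87  97  93  82  80  75  80  85
   85  95  87  77  76  84  82  85  91  96  91  82  79  79  88  93 100  97]

[... 790 characters left out ...]
  75  89 114 129 134 140 142
  137 141 135 128  99  78  74  76  74  76  74  84 102 128 135 138 142 142]
 [123 124 132 137 120  84  69  70  70  73  67  71  92 121 138 136 137 141
  139 141 139 129 105  81  74  76  75  76  73  81 112 135 139 143 139 138]
 [128 123 135 138 120  86  70  72  72  68  70  71  89 124 139 141 141 139
  141 142 137 132 108  79  73  72  75  76  77  78 104 133 144 143 138 140]
 [130 138 143 141 112  78  70  68  74  71  73  75  93 125 145 148 145 146
  144 146 144 136 112  77  71  72  75  74  75  81  99 126 146 145 146 144]
 [142 152 154 144 112  80  66  70  71  71  67  72  95 124 149 153 150 152
  150 149 150 140 110  80  72  73  74  76  77  77 100 131 147 148 149 150]]
```

Call:
move_arm --pt "0 0 4 0 0 0 55" --pt "0 0 8 0 0 0 55" --pt "0 0 12 0 0 0 55" --pt "0 0 16 0 0 0 55" --pt "0 0 20 0 0 0 55" --pt "0 0 23 0 0 0 55" --pt "0 0 25 0 0 0 55" --pt "0 0 25 0 0 0 55" --pt "0 0 25 0 0 0 55" --pt "0 0 25 0 0 0 55"

```text
t: 11.45
tcp_pos: [0.567, 0.0237, 0.1551]
tool_rot: [-0.082, 3.14, -0.0]
wrist_force: [-0.4, 0.3, -2.0]
grip_width: 0.0553
finger_force: 6.3
```

```bash
python3 - <<'E'
from ring import *
st(); c=snap('wrist'); f=c['frame']
for t in ['pin_a','eye_left','eye_right','ring_middle','pliers']:
    print(t,[(np.round(d['location'],4).tolist(),round(d['confidence'],2)) for d in robot.pinpoint(c,t)])
th=np.radians(3.0); ex=np.array([np.cos(th),np.sin(th),0]); ey=np.array([-ex[1],ex[0],0])
s=robot.read_state(); B=s['tcp_pos']-[0,0,.1302]
u=proj(c,[.56,.023,.03])[0].astype(int); u=u-[40,20]; print(u)
for n,P in dict(pin=B+9*1e-3*ey,pinb=B-9e-3*ey,eye=np.array([.567,.0237,.017])+.009*ey,eyb=np.array([.567,.0237,.017])-.009*ey).items(): print(n,(proj(c,P)[0]-u+.5)*9.5)
A=cv2.resize(f[u[1]:u[1]+60,u[0]:u[0]+80,::-1],None,fx=9.5,fy=9.5,interpolation=cv2.INTER_CUBIC)
cv2.imwrite('pics/w5.png',A)
c=snap('scene'); f=c['frame']
for t in ['pin_a','eye_left','eye_right','pliers']:
    print(t,[(np.round(d['location'],4).tolist(),round(d['confidence'],2)) for d in robot.pinpoint(c,t)])
E
```

```text
t 11.45 tcp [0.567  0.0237 0.1551] yawY 92.99 z [ 2.e-04 -0.e+00 -1.e+00] F [-0.4  0.3 -2. ] T [0.05 0.01 0.02] w 55.27 f 6.3 q [-0.02  0.4   1.54 -0.    1.2  -1.65]
pin_a [([0.5654, 0.0188, 0.0254], 0.78), ([0.5678, 0.0316, 0.0258], 0.71)]
eye_left []
eye_right [([0.5683, 0.014, 0.02], 0.51), ([0.5661, 0.0148, 0.0249], 0.18)]
ring_middle [([0.544, 0.0262, 0.0143], 0.96)]
pliers [([0.5668, 0.0226, 0.0247], 0.82)]
[239 179]
pin [471.93970252 248.65831302]
pinb [307.92744243 248.80861074]
eye [469.80521315 229.76231253]
eyb [309.66903013 229.90897601]
pin_a [([0.5631, 0.0321, 0.0193], 0.57), ([0.5657, 0.0162, 0.0272], 0.51)]
eye_left [([0.5661, 0.0334, 0.015], 0.47)]
eye_right [([0.5684, 0.0101, 0.0106], 0.39)]
pliers [([0.5701, 0.0195, 0.0283], 0.7)]
```

View pics/w5.png

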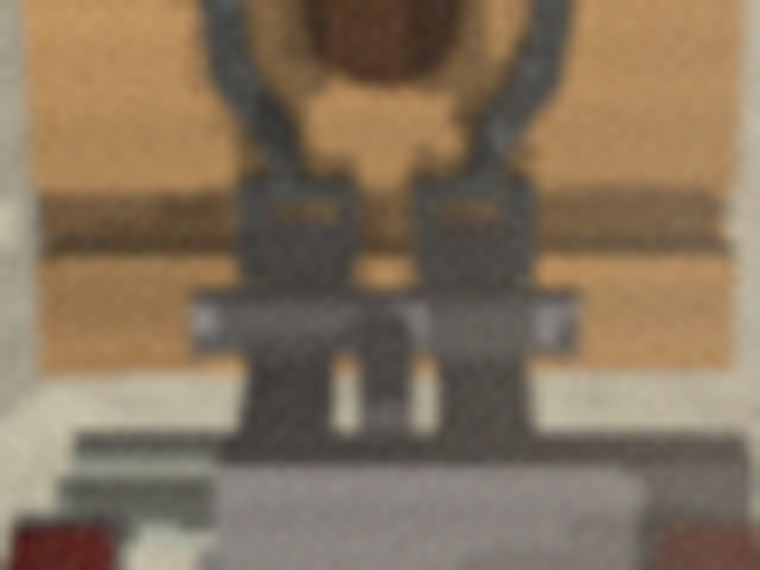

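Eye slivers at (307,213) and (468,213) sit just in front of both jaws, laterally aligned (jaw mid 388, lug mid 387). The shoulder edge is where predicted, so I can insert.

Call:
move_arm --pt "0 0 2 0 0 0 55" --pt "0 0 4 0 0 0 55" --pt "0 0 6 0 0 0 55" --pt "0 0 8 0 0 0 55" --pt "0 0 10 0 0 0 55" --pt "0 0 11.5 0 0 0 55" --pt "0 0 12.8 0 0 0 55" --pt "0 0 12.8 0 0 0 55" --pt "0 0 12.8 0 0 0 55" --pt "0 0 12.8 0 0 0 55"

```text
t: 13.25
tcp_pos: [0.567, 0.0237, 0.1422]
tool_rot: [-0.082, 3.14, 0.0]
wrist_force: [-0.2, -0.6, -1.7]
grip_width: 0.0552
finger_force: 6.3
```

```bash
python3 - <<'E'
from ring import *
st(); c=snap('wrist'); f=c['frame']
for t in ['pin_a','ring_middle','pliers','pliers_grip']:
    print(t,[(np.round(d['location'],4).tolist(),round(d['confidence'],2)) for d in robot.pinpoint(c,t)])
E
```

```text
t 13.25 tcp [0.567  0.0237 0.1422] yawY 92.99 z [ 1.e-04  0.e+00 -1.e+00] F [-0.2 -0.6 -1.7] T [ 0.04 -0.01  0.  ] w 55.22 f 6.3 q [-0.02  0.41  1.56  0.    1.17 -1.65]
pin_a [([0.5664, 0.0155, 0.0145], 0.73), ([0.5679, 0.0356, 0.0112], 0.7), ([0.5452, 0.0245, 0.0184], 0.61), ([0.5679, 0.0231, 0.1446], 0.32)]
ring_middle [([0.5458, 0.0216, 0.0157], 0.98), ([0.5473, 0.0239, 0.0031], 0.43)]
pliers [([0.5674, 0.0222, 0.0123], 0.86), ([0.5447, 0.0246, 0.0113], 0.71)]
pliers_grip [([0.5695, 0.0228, 0.1433], 0.97)]
```

Call:
move_arm --pt "0 0 0 0 0 0 51" --pt "0 0 0 0 0 0 48" --pt "0 0 0 0 0 0 45" --pt "0 0 0 0 0 0 42" --pt "0 0 0 0 0 0 39" --pt "0 0 0 0 0 0 36" --pt "0 0 0 0 0 0 33" --pt "0 0 0 0 0 0 30" --pt "0 0 0 0 0 0 26" --pt "0 0 0 0 0 0 26" --newtons 40

```text
t: 14.75
tcp_pos: [0.5671, 0.0237, 0.1423]
tool_rot: [-0.082, 3.14, 0.0]
wrist_force: [-0.2, -0.2, 1.5]
grip_width: 0.0272
finger_force: 40.0
```

```bash
python3 - <<'E'
from ring import *
st(); c=snap('wrist'); f=c['frame']
for t in ['pin_a','ring_middle','pliers','eye_left']:
    print(t,[(np.round(d['location'],4).tolist(),round(d['confidence'],2)) for d in robot.pinpoint(c,t)])
u=proj(c,[.56,.023,.017])[0].astype(int); u=u-[60,45]; print(u)
cv2.imwrite('pics/w6.png',cv2.resize(f[u[1]:u[1]+90,u[0]:u[0]+120,::-1],None,fx=6,fy=6,interpolation=cv2.INTER_CUBIC))
E
```

```text
t 14.75 tcp [0.5671 0.0237 0.1423] yawY 92.99 z [ 2.e-04  0.e+00 -1.e+00] F [-0.2 -0.2  1.5] T [0.09 0.1  0.  ] w 27.17 f 40.0 q [-0.02  0.41  1.56  0.    1.17 -1.65]
pin_a [([0.5636, 0.0012, 0.0122], 0.94), ([0.5673, 0.0483, 0.0137], 0.88), ([0.4612, 0.2089, 0.0419], 0.55)]
ring_middle [([0.4651, 0.209, 0.0439], 0.35)]
pliers [([0.5665, 0.0232, 0.0127], 0.75), ([0.5672, 0.0037, 0.019], 0.66)]
eye_left [([0.5623, 0.0426, 0.0139], 0.65)]
[219 154]
```

View pics/w6.png

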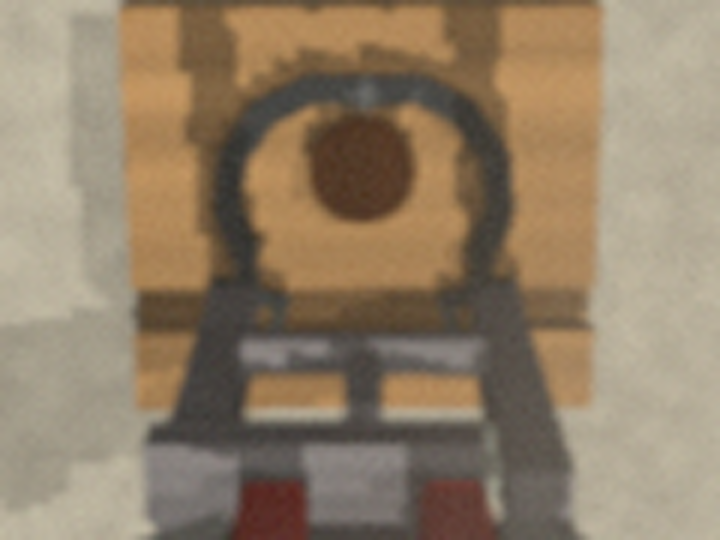

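The ring is spread on both pins (eyes near (230,290) and (490,290)), with its back at (365,90). Lifting now.

Call:
move_arm --pt "0 0 -1 0 0 0 26" --pt "0 0 -3 0 0 0 26" --pt "0 0 -6 0 0 0 26" --pt "0 0 -10 0 0 0 26" --pt "0 0 -18 0 0 0 26" --pt "0 0 -28 0 0 0 26" --pt "0 0 -40 0 0 0 26" --pt "0 0 -55 0 0 0 26" --pt "0 0 -68 0 0 0 26" --pt "0 0 -75 0 0 0 26"

```text
t: 16.25
tcp_pos: [0.5672, 0.0237, 0.2183]
tool_rot: [-0.082, 3.139, -0.0]
wrist_force: [-0.6, 0.8, -1.7]
grip_width: 0.0268
finger_force: 40.0
```

```bash
cat > fit.py <<'E'
from ring import *
def ringpts(c,tcp,yaw,zr=(-.150,-.112),rad=.032,pl=True):
    W=cloud(c); ex=np.array([np.cos(yaw),np.sin(yaw),0]); ey=np.array([-ex[1],ex[0],0])
    D=W-tcp; L=np.stack([D@ex,D@ey,D[...,2]],-1)
    m=(L[...,0]>-.055)&(L[...,0]<.006)&(abs(L[...,1])<.034)&(L[...,2]>zr[0])&(L[...,2]<zr[1])
    return L[m],m,W
E
python3 - <<'E'
from fit import *
st(); c=snap('wrist'); s=robot.read_state(); f=c['frame']
L,m,W=ringpts(c,s['tcp_pos'],np.radians(3.0))
print(len(L),L.min(0),L.max(0))
ring=L[L[:,0]<-.006]
A=np.c_[ring[:,0],ring[:,1],np.ones(len(ring))]; k=np.linalg.lstsq(A,ring[:,2],rcond=None)[0]; res=ring[:,2]-A@k
ok=abs(res)<.002; k=np.linalg.lstsq(A[ok],ring[ok,2],rcond=None)[0]; print('plane',k,'deg',np.degrees(np.arctan(k[:2])),ok.sum(),(ring[ok,2]-A[ok]@k).std())
R=ring[ok]; print('x',R[:,0].min(),'y',R[:,1].min(),R[:,1].max())
for t in ['pin_a','ring_middle','ring','pliers']:
    print(t,[(np.round(d['location'],4).tolist(),round(d['confidence'],2)) for d in robot.pinpoint(c,t)])
u=proj(c,s['tcp_pos']+[-.015,0,-.127])[0].astype(int); u=u-[60,45]; print(u)
cv2.imwrite('pics/w7.png',cv2.resize(f[u[1]:u[1]+90,u[0]:u[0]+120,::-1],None,fx=6,fy=6,interpolation=cv2.INTER_CUBIC))
E
```

```text
t 16.25 tcp [0.5672 0.0237 0.2183] yawY 92.99 z [ 0.0011 -0.     -1.    ] F [-0.6  0.8 -1.7] T [ 0.07 -0.06 -0.  ] w 26.84 f 40.0 q [-0.02  0.34  1.47  0.    1.33 -1.65]
618 [-0.04068323 -0.02722713 -0.13163712] [ 0.00209424  0.02712076 -0.11200853]
plane [ 0.09671346  0.00080279 -0.12587877] deg [5.52409271 0.04599649] 483 0.0007144604131861954
x -0.04068323132839587 y -0.025063099682798535 0.026116319546804018
pin_a [([0.5676, 0.0037, 0.0885], 0.59), ([0.5683, 0.045, 0.0908], 0.57)]
ring_middle []
ring [([0.5671, 0.0208, 0.2212], 0.4)]
pliers [([0.5673, 0.0224, 0.0865], 0.69)]
[220 146]
```

View pics/w7.png

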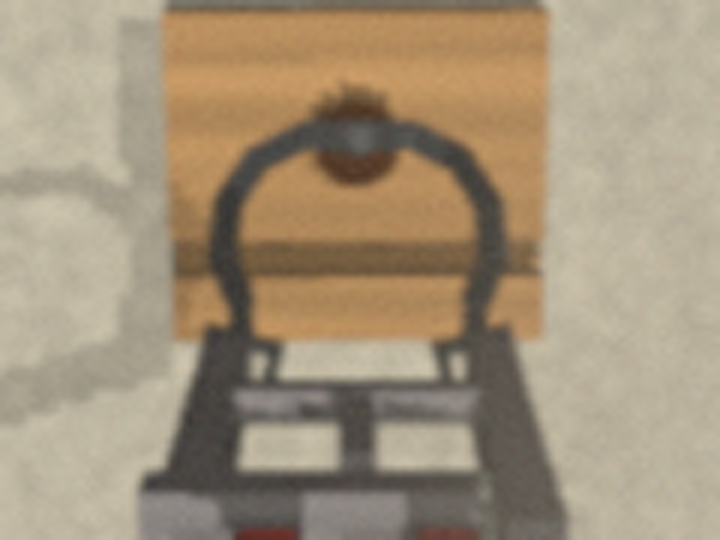

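The ring hangs on the pins clear of the nest, back at (358,130) and level side to side, about 5.5° low at the back. I'll tilt to level it and go above the axle.

```bash
cat >> fit.py <<'E'
M_T=np.array([.0178,.0003,.1291])   # ring middle in tool frame
def gomid(target,tilt,yaw=93.,M=M_T):
    y=np.radians(yaw); c,s=np.cos(y),np.sin(y)
    Rt=Ro.from_matrix(np.array([[-s,c,0],[c,s,0],[0,0,-1]]))*Ro.from_rotvec([0,tilt,0])
    # columns: x=(-s,c,0), y=(c,s,0), z=(0,0,-1)
    Rt=Ro.from_matrix(np.stack([[-s,c,0],[c,s,0],[0,0,-1.]],1))*Ro.from_rotvec([0,tilt,0])
    return go(np.array(target)-Rt.apply(M),Rt=Rt)
E
python3 - <<'E'
from fit import *
print(gomid([.4635,.2102,.088],.096))
E
```

```text
([63.3, 191.3, 1.9], [0.0, 0.0952, -0.0002])
```

Call:
move_arm --pt "5 15 0 0 0 0 26" --pt "12 38 0 0 0.01 0 26" --pt "20 62 0 0 0.02 0 26" --pt "29 88 0 0 0.04 0 26" --pt "38 114 0 0 0.06 0 26" --pt "47 140 1 0 0.08 0 26" --pt "55 166 2 0 0.095 0 26" --pt "61 184 2 0 0.095 0 26" --pt "63.3 191.3 2 0 0.095 0 26" --pt "63.3 191.3 2 0 0.095 0 26"

```text
t: 17.75
tcp_pos: [0.4937, 0.2115, 0.2152]
tool_rot: [0.08, -3.046, 0.004]
wrist_force: [0.4, 0.7, -1.8]
grip_width: 0.027
finger_force: 40.0
```

```bash
cat > look.py <<'E'
from fit import *
import sys
def look(name=None,axz=.060):
    st(); c=snap('wrist'); s=robot.read_state(); f=c['frame']; W=cloud(c)
    Rt=Ro.from_rotvec(s['tool_rot']); T=Rt.inv().apply((W-s['tcp_pos']).reshape(-1,3)).reshape(W.shape)
    m=(T[...,0]>.007)&(T[...,0]<.05)&(abs(T[...,1])<.034)&(abs(T[...,2]-.126-.0*T[...,0])<.008)
    P=W[m]
    if axz: P=P[np.hypot(P[:,0]-.4635,P[:,1]-.2102)>.0165]
    th=np.radians(3.0); e=np.array([[np.cos(th),np.sin(th)],[-np.sin(th),np.cos(th)]])
    L=(P[:,:2]-[.4635,.2102])@e.T; A=np.c_[L,np.ones(len(L))]; ok=np.ones(len(L),bool)
    for _ in range(4):
        k=np.linalg.lstsq(A[ok],P[ok,2],rcond=None)[0]; ok=abs(P[:,2]-A@k)<.0018
    print('ring top plane: tilt x,y deg',np.degrees(np.arctan(k[:2])),'z at axle',k[2],ok.sum())
    R=L[ok]; print('ring L x',np.percentile(R[:,0],[0,1]),'y',np.percentile(R[:,1],[0,1,99,100]))
    B=R[R[:,0]<0]; q=least_squares(lambda p:np.hypot(B[:,0]-p[0],B[:,1]-p[1])-p[2],[0,0,.02],loss='soft_l1',f_scale=.001).x; print('circle to back half',q,'back-centre line x',np.median(B[abs(B[:,1])<.005][:,0]))
    t=(abs(W[...,2]-.0597)<.0012)&(np.hypot(W[...,0]-.4635,W[...,1]-.2102)<.0175); Q=W[t]; print('axle top',len(Q),Q.mean(0),(Q.min(0)+Q.max(0))/2,np.ptp(Q,0))
    if name:
        u=proj(c,[.4635,.2102,.05])[0].astype(int)-[60,45]; print(u)
        cv2.imwrite('pics/'+name+'.png',cv2.resize(f[u[1]:u[1]+90,u[0]:u[0]+120,::-1],None,fx=6,fy=6,interpolation=cv2.INTER_CUBIC))
    return c
E
python3 - <<'E'
from look import *
c=look('w8')
E
```

```text
t 17.75 tcp [0.4937 0.2115 0.2152] yawY 93.02 z [-0.0944 -0.0051 -0.9955] F [ 0.4  0.7 -1.8] T [ 0.03 -0.1   0.02] w 26.96 f 40.0 q [ 0.32  0.33  1.5   0.03  1.41 -1.3 ]
ring top plane: tilt x,y deg [ 0.32485493 -0.0296686 ] z at axle 0.0901345353994383 468
ring L x [-0.0224264  -0.02239219] y [-0.02520445 -0.02508532  0.02453068  0.02468459]
circle to back half [ 0.00234124 -0.0001603   0.02415992] back-centre line x -0.020354408488616096
axle top 459 [0.46372996 0.21002927 0.05976871] [0.46394371 0.21000848 0.05970695] [0.0290988  0.02991398 0.00238182]
[219 138]
```

View pics/w8.png

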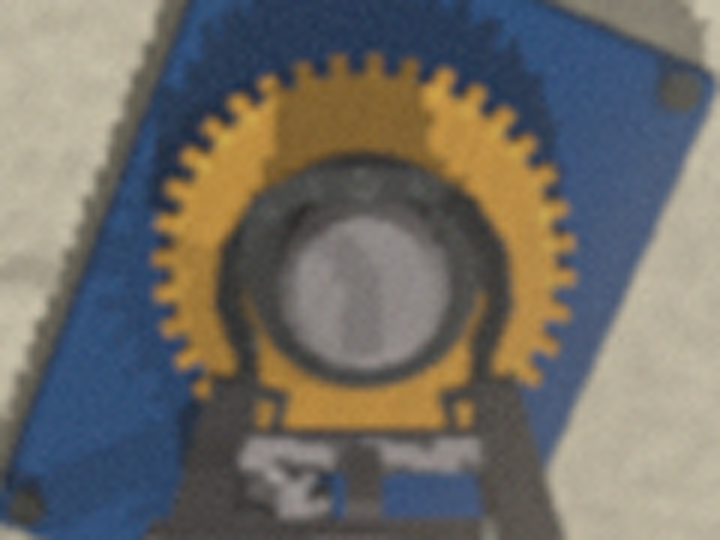

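Ring over the axle, nicely level; axle top at (365,290), ring back at (360,185). Descend to just above the axle with a small correction.

Call:
move_arm --pt "0 0 3 0 0 0 26" --pt "-0.3 0 7 0 0 0 26" --pt "-0.8 0 12 0 0 0 26" --pt "-1.2 0 17 0 0 0 26" --pt "-1.6 0 21 0 0 0 26" --pt "-1.9 0 24.4 0 0 0 26" --pt "-1.9 0 24.4 0 0 0 26" --pt "-1.9 0 24.4 0 0 0 26" --pt "-1.9 0 24.4 0 0 0 26" --pt "-1.9 0 24.4 0 0 0 26"

```text
t: 19.05
tcp_pos: [0.4934, 0.2114, 0.1908]
tool_rot: [0.079, -3.046, 0.004]
wrist_force: [-0.7, -0.2, -1.2]
grip_width: 0.0269
finger_force: 40.0
```

```bash
python3 - <<'E'
from look import *
c=look('w9')
E
```

```text
t 19.05 tcp [0.4934 0.2114 0.1908] yawY 92.99 z [-0.0946 -0.0049 -0.9955] F [-0.7 -0.2 -1.2] T [ 0.06 -0.07 -0.04] w 26.89 f 40.0 q [ 0.32  0.35  1.53  0.03  1.36 -1.31]
ring top plane: tilt x,y deg [-0.11651679  0.07306845] z at axle 0.0657700014773031 457
ring L x [-0.02280478 -0.02275816] y [-0.02526591 -0.0250743   0.02449779  0.02461097]
circle to back half [ 0.00192629 -0.00026535  0.02412077] back-centre line x -0.020713416243408025
axle top 523 [0.46364326 0.21006368 0.05976917] [0.46300084 0.2103488  0.0597081 ] [0.02941332 0.02919654 0.00237632]
[219 141]
```

View pics/w9.png

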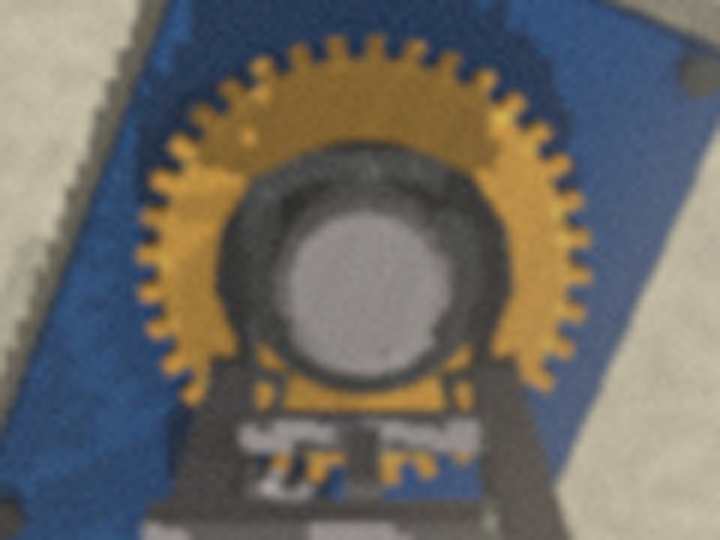

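Level ring just above the axle top; axle at (365,290) central between the ring sides (250 and 478). Sliding down half way.

Call:
move_arm --pt "0.4 0 0 0 0 0 26" --pt "0.2 0 2 0 0 0 26" --pt "0 0 4 0 0 0 26" --pt "-0.2 0 6 0 0 0 26" --pt "-0.4 0 8 0 0 0 26" --pt "-0.5 0 10 0 0 0 26" --pt "-0.7 0 12 0 0 0 26" --pt "-0.7 0 12 0 0 0 26" --pt "-0.7 0 12 0 0 0 26" --pt "-0.7 0 12 0 0 0 26"

```text
t: 20.35
tcp_pos: [0.493, 0.2114, 0.1788]
tool_rot: [0.08, -3.046, 0.004]
wrist_force: [0.4, 0.1, -1.8]
grip_width: 0.0269
finger_force: 40.0
```

```bash
python3 - <<'E'
from look import *
c=look()
E
```

```text
t 20.35 tcp [0.493  0.2114 0.1788] yawY 92.99 z [-0.0946 -0.0049 -0.9955] F [ 0.4  0.1 -1.8] T [ 0.05 -0.13 -0.02] w 26.87 f 40.0 q [ 0.32  0.36  1.55  0.03  1.33 -1.31]
ring top plane: tilt x,y deg [ 0.25850244 -0.03865988] z at axle 0.05378732575231234 470
ring L x [-0.02320771 -0.02316002] y [-0.02529196 -0.02520955  0.02449265  0.02456247]
circle to back half [ 0.00151536 -0.00022479  0.02410021] back-centre line x -0.02113336994279757
axle top 580 [0.46363082 0.21002642 0.0598423 ] [0.46363453 0.20933405 0.05970159] [0.02955823 0.03013592 0.00239612]
```

Call:
move_arm --pt "-0.1 0.2 1 0 0 0 26" --pt "-0.2 0.2 3 0 0 0 26" --pt "-0.4 0.2 5 0 0 0 26" --pt "-0.6 0.2 7 0 0 0 26" --pt "-0.8 0.2 9 0 0 0 26" --pt "-1.0 0.2 11 0 0 0 26" --pt "-1.1 0.2 12.2 0 0 0 26" --pt "-1.1 0.2 12.2 0 0 0 26" --pt "-1.1 0.2 12.2 0 0 0 26" --pt "-1.1 0.2 12.2 0 0 0 26"

```text
t: 21.65
tcp_pos: [0.4929, 0.2116, 0.1665]
tool_rot: [0.079, -3.046, 0.004]
wrist_force: [-0.0, 0.3, -1.7]
grip_width: 0.0268
finger_force: 40.0
```

```bash
python3 - <<'E'
from look import *
c=look('w10')
for t in ['ring_middle','groove','pin_a']:
    print(t,[(np.round(d['location'],4).tolist(),round(d['confidence'],2)) for d in robot.pinpoint(c,t)])
E
```

```text
t 21.65 tcp [0.4929 0.2116 0.1665] yawY 92.99 z [-0.0945 -0.0049 -0.9955] F [-0.   0.3 -1.7] T [ 0.03 -0.08 -0.01] w 26.83 f 40.0 q [ 0.32  0.37  1.56  0.03  1.3  -1.31]
ring top plane: tilt x,y deg [0.22946001 0.08037372] z at axle 0.04147256199412492 466
ring L x [-0.02328169 -0.02322242] y [-0.0250892  -0.02494967  0.02470116  0.02480276]
circle to back half [ 1.26248270e-03 -1.42909340e-05  2.39623348e-02] back-centre line x -0.021232218482774595
axle top 619 [0.46382046 0.21011868 0.05982146] [0.46368837 0.20991461 0.05969785] [0.03002238 0.02962086 0.0023942 ]
[219 145]
ring_middle [([0.4754, 0.2274, 0.0409], 0.62), ([0.4654, 0.2077, 0.0019], 0.38)]
groove [([0.488, 0.3872, 0.0317], 0.88), ([0.4632, 0.2078, 0.0413], 0.64)]
pin_a [([0.4773, 0.1909, 0.0373], 0.74), ([0.4815, 0.2337, 0.0393], 0.65)]
```

View pics/w10.png

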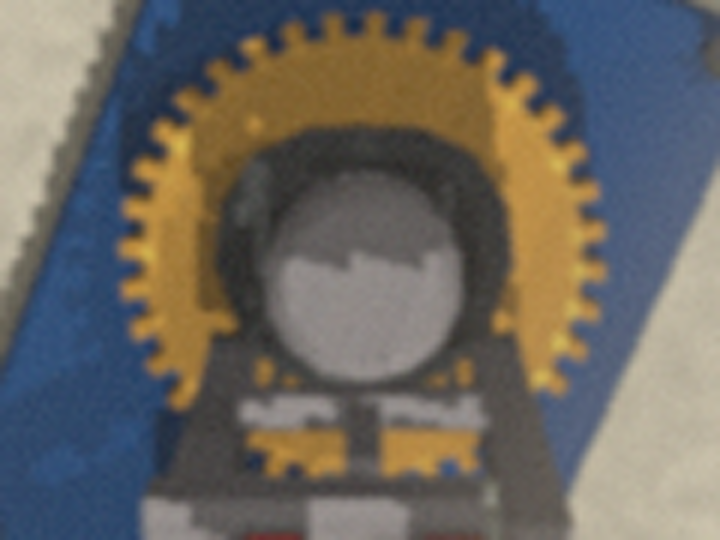

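The ring encircles the axle at (365,280) evenly. It is level within 0.3°, its mid-height is at 40 mm, and there is no contact force.

```bash
python3 -c "
from plant import robot
print(robot.hand_in())"
```

```text
the job is handed in; nothing more can be done
None
```

I handed the job in at about 22 s of robot time. The spread ring is centred round the groove of the largest wheel at about 40 mm height, within 0.3° of level and with no contact force felt. The pliers are still held squeezed at 40 N.

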